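Turn a mounted printing block face-down with the flip jig

ROBOT

A 6-joint arm with a two-finger parallel gripper is mounted at the origin on the work surface. World frame = base frame: x ahead of the robot, y to its left, z up, the work surface at z = 0. Lengths are in mm, angles in rad, forces in N, time in s.
With the tool pointing down it reaches from about 350 to 775 mm from the base axis. Payload 7.3 kg.
Tool frame: the origin (TCP) lies on the centre line of the jaws, within the pads' length; the fingertips stand 17 mm ahead of it and the grasp point (between the pads) lies 2 mm behind it; z points along the fingers, y is the line along which they close (so a half turn about z gives the same grasp; the last joint's range is limited). The gripper opens to 92 mm and grips with 3 to 60 N. Pads are 19 mm wide; open, the fingers measure 130 mm over their backs; the gripper's body (75 mm by 190 mm) begins 47 mm behind the grasp point.
Start: joints at [0.992, 0.342, 1.524, -0, 1.275, -0.146], TCP at [220.18, 476.617, 243.741] pointing down, gripper open.
Joint ranges: [-2.53, 2.53], [-0.77, 2.02], [0.04, 2.7], [-1, 4.14], [0.28, 2.66], [-3.11, 3.11]. Speed limits (rad/s): [2.57, 2.57, 3.14, 3.14, 3.14, 3.14].

INTERFACE

Orientations are given as [roll, pitch, yaw] about the fixed x, y, z axes, in that order (R = Rz(yaw) Ry(pitch) Rx(roll)).
In Python, from plant import bot gives the robot as it stands. The module is installed in compiled form; this text tells all that it offers.
- The arm moves only by the shell command python3 -m pendant 'ROWS'. ROWS is JSON, a list of rows, each a list of 3 entries, a list of its own where there are three numbers: the shift along the world's x, y, z as a fraction of full scale, then the turn, a rotation vector about the world's x, y, z as a fraction of full scale, then the opening, from -1 (shut) to 1 (fully open), so that 0 is half open. In form: [[[tx, ty, tz], [rx, ry, rz], claw], ...]. A call has exactly 10 rows; each row shifts and turns the commanded pose from where the row before left it; what a row does not reach is not made up. Full scale, the value 1, is 30 mm for a shift and 0.12 rad for a turn. A row lasts 1/12 s, in which the tool goes at most 41.7 mm and 7.16 degrees, less where a joint would pass 70% of its speed; a pose out of reach is approached as far as the arm can. A call with a number of a shift or a turn outside -1 to 1 is refused whole. A call with a gripper value outside its range is refused whole. The fingers move at their own pace and stop on an object; the grip force is fixed at half the most. Time passes only in rows, so rows that do not move let the fingers close, or fill a call up. It gives the time, the measured TCP pose, the force, the opening and the grip force at its end, in the units of the state.
- bot.get_obs(): the state, without advancing time (a new reading comes with each control period).
- bot.capture(name): name is "scene" or "top"; returns the picture (400x640x3 uint8, blue, green, red); there is no depth.
- bot.camera_params(name): a dict with "fovy" (degrees; the focal length in pixels is half the picture's height over the tangent of half this angle, whatever the lens; pixels are square), "cx", "cy" (the principal point, pixels), "distortion" ([k1, k2, p1, p2, k3] as OpenCV has them; the pictures are not rectified), "camera_from_world" (4x4, takes a point from world to camera coordinates). Camera axes: x right, y down, z forward; pixel columns grow to the right and rows downward; lengths in mm; the calibration is good to about 2 mm. A picture is of the moment at which its call begins. camera_params takes no time and is no camera call.
- bot.close_job(): hands the job in; it is judged then, once.
The state is a dict: "time": time; "joint_positions": joint angles; "dq": joint speeds; "tau": joint torques, N m; "tool_pos": TCP position; "tcp_rot": TCP orientation; "contact_force": force on the tool from outside, world axes, zero at the start; "moment": the same for the moment, N m; "grip_width": finger opening in mm; "finger_force": force on a finger pad.
Only numpy, scipy, OpenCV 4.12 (cv2) and the standard library are available. Lean on these libraries where they do the work, as an engineer would, in place of code of your own. Each camera call takes 0.05 s, during which the arm holds its last target. There are 200 camera calls.

TASK

Lay the oblong copper-faced printing block, copper face up, in the pocket of the jig's aluminium flipper plate and let go of it. Then take the flipper by its round bar handle and swing it all the way over so that the block drops copper-face-down into the nest on the other side, and let go with the flipper lying fully over.

Things in the scene. Friction and masses are not known exactly. Their poses are not given: they have to be found in the camera images.
- oblong_block: The printing block to use: wood with a copper face on top, 84 mm long (x) by 56 mm wide (y) by 24 mm high, 0.14 to 0.28 kg, loose on the bench, face up. Origin: centre of the wooden underside; z points to the copper face. Either way round is fine. Two similar blocks of the same height are not wanted: one square (54 by 54 mm), one slim (84 by 30 mm).
- flipper (a joint): Hinge angle: 0 = flipper lying open, pocket up (start); pi = swung fully over onto the nest. Stiff hinge: the flipper stays where it is left, up to about 8 N at the handle moves it. Two half-round end clips, geared to the hinge, turn in over the block's ends as the flipper rises and turn away in the last 10 to 25 degrees, letting the block drop.
- pocket (a point): Centre of the flipper's pocket floor, 40 mm above the bench; moves with the flipper. At angle 0: z up, x along the hinge, y level towards hinge and nest. Pocket 98 mm (x) by 72 mm (y) inside for the block's length along x, walls 9 mm high. Turned-away end clips, 31 mm above the floor, stand beyond x = +-52 mm. Hinge axis: along x through y = +58 mm, z = +10 mm.
- handle (a point): Middle of the flipper's handle, a level round steel bar 12 mm thick, 90 mm long, parallel to the hinge and 150 mm from its axis, 50 mm above the bench when the flipper lies flat on either side. 43 mm of free gap between bar and plate edge. Grasped from above, the bar turns in the fingers as the flipper swings. Moves with the flipper; axes as the pocket's.
- nest (a point): Centre of the nest's floor, 28 mm above the bench, fixed on the jig's plywood base (200 by 330 mm, 12 mm thick), paper on it. z up, x along the hinge, y level away from the hinge. 106 mm (x) by 80 mm (y) inside, walls 12 mm high. The hinge axis is level, 58 mm towards -y and 22 mm above this point.
Not all that is in view belongs to the job. What is shaped like the oblong_block but yellow is not meant.

How it is judged:
By the outcome, as a careful person would: the job done as asked, in the order asked, and still so for the second after the job is handed in, with the robot touching nothing.
It also fails if it takes over 64 s, if anything falls off the work surface, if the arm or the gripper's body presses on something with over 40 N, if the wrist force passes 120 N, or if a joint passes its speed limit or range.

## Working session

There is one attempt and no reset: what is moved stays moved. The work goes in short steps, Python scripts to look and compute and a shell command to move; the robot and the scene stay as the last step left them, time stands still between calls to the robot, and variables do not carry over. Pictures are saved under pics/ and viewed, at most 10 in all, crops included, and the job is handed in when it is done.

```bash
mkdir -p pics; cat > h.py <<'E'
import numpy as np, cv2
from plant import bot
def cam(n):
    p=bot.camera_params(n); f=200/np.tan(np.radians(p['fovy'])/2)
    K=np.array([[f,0,p['cx']],[0,f,p['cy']],[0,0,1.]]); return K,np.array(p['distortion'],float),np.array(p['camera_from_world'],float)
def ray(n,px):
    K,d,T=cam(n); u=cv2.undistortPoints(np.array(px,float).reshape(-1,1,2),K,d).reshape(-1,2)
    D=np.c_[u,np.ones(len(u))]@T[:3,:3]; return -T[:3,:3].T@T[:3,3],D
def onz(n,px,z):
    o,D=ray(n,px); return o+D*((z-o[2])/D[:,2])[:,None]
def proj(n,P):
    K,d,T=cam(n); return cv2.projectPoints(np.array(P,float).reshape(-1,1,3),cv2.Rodrigues(T[:3,:3])[0],T[:3,3],K,d)[0].reshape(-1,2)
E
python3 - <<'E'
from h import *
for n in("scene","top"):
    cv2.imwrite(f"pics/{n}0.png",bot.capture(n)); print(n,ray(n,[[320,200]]))
print(bot.get_obs())
E
```

```text
scene (array([ 743.72092501, -588.43598451, 1078.67068179]), array([[-0.25989028,  0.47153795, -0.84268402]]))
top (array([232.08376887, -19.60707496, 965.16076607]), array([[ 0.21381062, -0.03564438, -0.97636237]]))
{'time': 0.1, 'joint_positions': array([ 9.91998922e-01,  3.42662403e-01,  1.52493044e+00,  1.56023026e-06,
        1.27544323e+00, -1.45984399e-01]), 'dq': array([ 0.00061535, -0.00269699, -0.00140901, -0.00029815,  0.0001322 ,
       -0.00134111]), 'tau': array([ 8.21707272e-04, -4.32002914e+01, -2.44695532e+01,  7.17254123e-02,
        5.26206032e-02, -7.64419269e-05]), 'tool_pos': array([219.97331686, 476.30048229, 243.10648265]), 'tcp_rot': array([-3.14016480e+00, -2.11445900e-04,  2.70877904e+00]), 'contact_force': array([ 0.17935939,  0.24878288, -0.34316942]), 'moment': array([ 0.02320987, -0.00312438, -0.06274334]), 'finger_force': 0.0, 'grip_width': 91.97085760503886}
```

View pics/scene0.png

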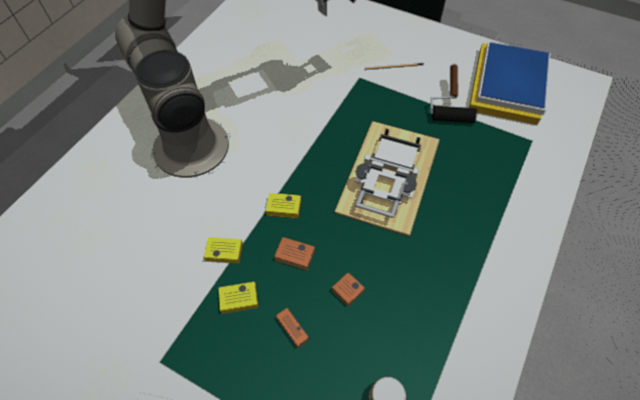

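View pics/top0.png

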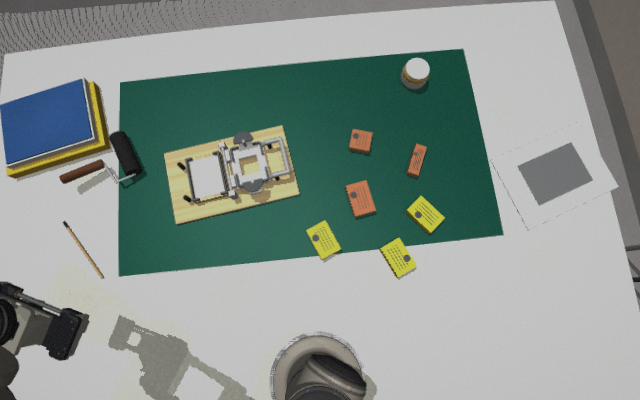

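The scene picture shows three copper blocks: (295,252), (348,289) and (291,327). The top picture shows the same three: (361,199) is the oblong one, (361,141) is square and (417,160) is slim. The yellow ones are decoys. I think the one at top (361,199) is the right block, because it is both long and wide. The flipper lies open at about (250,165), its handle is at about (283,158), and the nest with its paper is at (208,177).

```bash
python3 - <<'E'
from h import *
im=cv2.imread("pics/top0.png")
c=im[105:225,160:382]; cv2.imwrite("pics/crop1.png",cv2.resize(c,None,fx=3.6,fy=3.6,interpolation=cv2.INTER_CUBIC))
for n in("top","scene"):
    im=cv2.imread(f"pics/{n}0.png"); h=cv2.cvtColor(im,cv2.COLOR_BGR2HSV)
    m=cv2.inRange(h,(3,120,120),(14,255,255))
    for k in cv2.findContours(m,0,1)[0]:
        if cv2.contourArea(k)>100:
            b=onz(n,cv2.boxPoints(cv2.minAreaRect(k)),24)[:,:2]; w=onz(n,k.reshape(-1,2),24)[:,:2].astype(np.float32)
            print(n,cv2.boundingRect(k),cv2.minAreaRect(w))
E
```

```text
top (346, 180, 29, 36) ((433.0830383300781, -156.6573486328125), (82.9446029663086, 55.55885314941406), 9.56309986114502)
top (408, 144, 18, 31) ((520.240966796875, -318.7681579589844), (29.15981101989746, 81.52972412109375), 64.51277923583984)
top (349, 129, 23, 22) ((589.51123046875, -178.78466796875), (54.03296661376953, 53.67241287231445), 72.58948516845703)
scene (277, 309, 31, 37) ((521.8875732421875, -320.00714111328125), (29.841880798339844, 84.13107299804688), 65.16585540771484)
scene (333, 273, 31, 30) ((590.5986328125, -179.05499267578125), (53.4082145690918, 54.42426300048828), 71.27767944335938)
scene (275, 238, 39, 29) ((434.260986328125, -157.90838623046875), (83.56835174560547, 55.67842102050781), 9.852478981018066)
```

View pics/crop1.png

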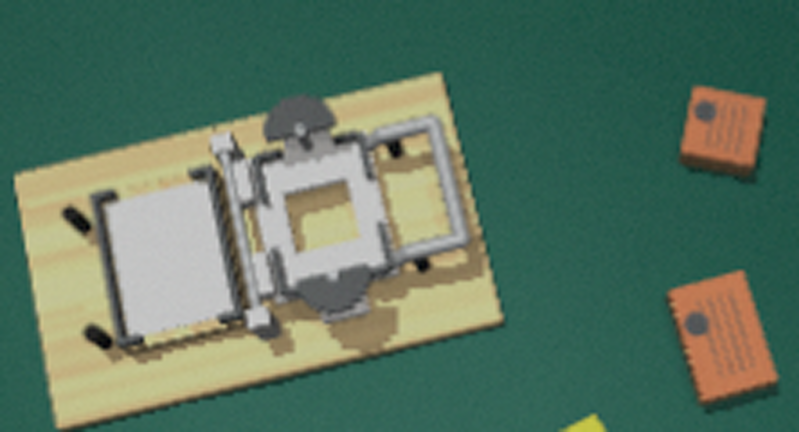

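The crop confirms it: the block at lower right, full-picture (361,199), measures 83 x 56 mm, so it is the oblong one. The other copper one in the crop is square. The handle bar runs between about (281,139) and (288,173), and the hinge line between about (222,146) and (232,193).

```bash
python3 - <<'E'
from h import *
g=lambda p:np.array(p)/3.6+[160,105]-0.36
n="top"
H=onz(n,g([(436,123),(460,245)]),50); G=onz(n,g([(223,147),(259,318)]),50)
P=onz(n,g([(104,200),(205,178),(236,314),(128,338)]),32)
print("handle",H,H.mean(0)); print("hinge",G,G.mean(0)); print("paper",P,P.mean(0))
F=onz(n,g([(292,192),(350,180),(358,240),(302,252)]),40); print("window",F.mean(0))
B=onz(n,g([(15,176),(440,74),(503,322),(60,428)]),12);print("base",B,B.mean(0))
e=lambda v:np.degrees(np.arctan2(v[1],v[0]))
print([e(v) for v in(H[0]-H[1],G[0]-G[1],B[0]-B[3],B[1]-B[2],P[0]-P[3],P[1]-P[2])], e(B[0]-B[1])-90)
im=cv2.imread("pics/scene0.png")[110:245,325:450]; cv2.imwrite("pics/crop2.png",cv2.resize(im,None,fx=4.4,fy=4.4,interpolation=cv2.INTER_CUBIC))
E
```

```text
handle [[603.95053084  29.72188699  50.        ]
 [511.49155427  20.94162684  50.        ]] [557.72104256  25.33175691  50.        ]
hinge [[602.74797406 183.02065653  50.        ]
 [474.19886619 164.75729211  50.        ]] [538.47342012 173.88897432  50.        ]
paper [[579.19330259 275.64874379  32.        ]
 [587.68031499 201.33794355  32.        ]
 [483.65458748 184.51676532  32.        ]
 [474.55256268 262.17586524  32.        ]] [531.27019194 230.91982947  32.        ]
window [546.57169528 114.87415013  40.        ]
base [[613.08249623 348.33903205  12.        ]
 [658.16808177  25.36658798  12.        ]
 [462.20726751  -2.89264771  12.        ]
 [419.04329923 319.99300891  12.        ]] [538.12528618 172.70149531  12.        ]
[np.float64(5.42475962831021), np.float64(8.086071079236623), np.float64(8.31120783781038), np.float64(8.205972377998098), np.float64(7.33667788335508), np.float64(9.185340266075139)] 7.94689342747651
```

View pics/crop2.png

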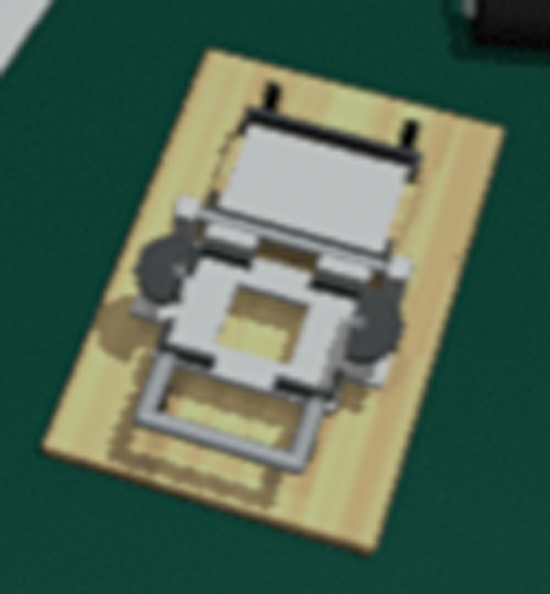

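```bash
python3 -m pendant '[[[0.83,-0.92,0],[0,0,0.5],1],[[0.83,-0.92,0],[0,0,0.5],1],[[0.83,-0.92,0],[0,0,0.5],1],[[0.83,-0.92,0],[0,0,0.5],1],[[0.83,-0.92,0],[0,0,0.5],1],[[0.83,-0.92,0],[0,0,0.5],1],[[0.83,-0.92,0],[0,0,0.5],1],[[0.83,-0.92,0],[0,0,0.5],1],[[0.83,-0.92,0],[0,0,0.5],1],[[0.83,-0.92,0],[0,0,0.5],1]]'
python3 - <<'E'
from h import *
g=lambda p:np.array(p)/4.4+[325,110]-0.39
for s,p,z in(("handle",[(148,413),(298,462)],50),("hinge",[(187,210),(400,268)],55),("window",[(233,286),(308,305),(290,360),(216,340)],40),("base",[(210,50),(503,127),(372,550),(45,448)],12)):
    print(s,onz("scene",g(p),z).mean(0))
E
```

```text
time: 0.93
tool_pos: [469.9, 199.0, 243.5]
tcp_rot: [3.141, -0.001, -2.972]
contact_force: [0.4, 0.5, -0.5]
grip_width: 91.6
finger_force: 0.0
handle [560.46286733  29.02708127  50.        ]
hinge [539.26030338 172.81995128  55.        ]
window [545.43332362 118.61402546  40.        ]
base [539.49395909 173.34319316  12.        ]
```

```bash
python3 -m pendant '[[[-0.1,-1,-0.3],[0,0,0],1],[[-0.1,-1,-0.3],[0,0,0],1],[[-0.1,-1,-0.3],[0,0,0],1],[[-0.1,-1,-0.3],[0,0,0],1],[[-0.1,-1,-0.3],[0,0,0],1],[[-0.1,-1,-0.3],[0,0,0],1],[[-0.1,-1,-0.3],[0,0,0],1],[[-0.1,-1,-0.3],[0,0,0],1],[[-0.1,-1,-0.3],[0,0,0],1],[[-0.1,-1,-0.3],[0,0,0],1]]'
python3 -m pendant '[[[-0.1,-0.94,-0.2],[0,0,0],1],[[-0.1,-0.94,-0.2],[0,0,0],1],[[0,0,-0.3],[0,0,0],1],[[0,0,-0.3],[0,0,0],1],[[0,0,-0.3],[0,0,0],1],[[0,0,-0.3],[0,0,0],1],[[0,0,-0.3],[0,0,0],1],[[0,0,-0.3],[0,0,0],1],[[0,0,0],[0,0,0],1],[[0,0,0],[0,0,0],1]]'
python3 - <<'E'
from h import *
cv2.imwrite("pics/s1.png",cv2.resize(bot.capture("scene")[170:330,190:400],None,fx=3.5,fy=3.5))
E
```

```text
time: 1.77
tool_pos: [438.6, -100.7, 153.2]
tcp_rot: [3.141, -0.0, -2.974]
contact_force: [1.3, -0.8, -0.0]
grip_width: 92.1
finger_force: 0.0
time: 2.6
tool_pos: [433.0, -155.2, 87.2]
tcp_rot: [3.141, -0.001, -2.974]
contact_force: [0.2, 0.3, -0.5]
grip_width: 91.7
finger_force: 0.0
```

View pics/s1.png

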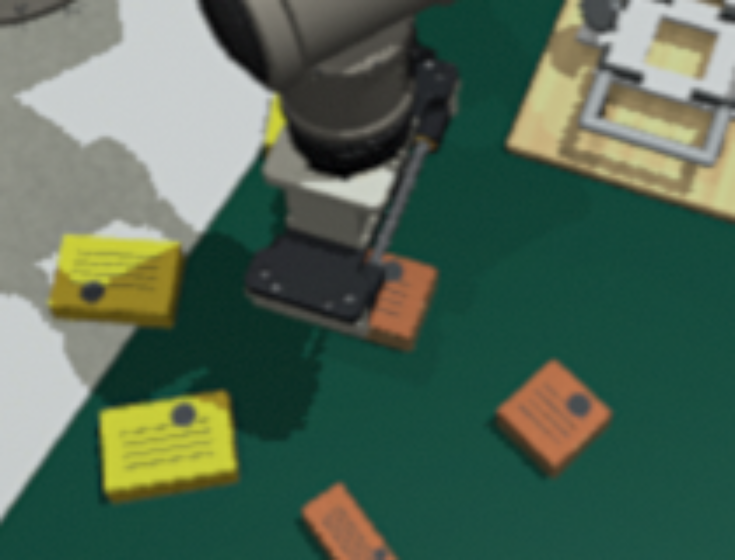

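The gripper straddles the oblong block, with the block's visible end at crop (400,300). I'll go down and grip.

```bash
python3 -m pendant '[[[0.02,-0.06,-0.28],[0,0,0],1],[[0,0,-0.28],[0,0,0],1],[[0,0,-0.28],[0,0,0],1],[[0,0,-0.28],[0,0,0],1],[[0,0,-0.28],[0,0,0],1],[[0,0,-0.28],[0,0,0],1],[[0,0,-0.28],[0,0,0],1],[[0,0,0],[0,0,0],1],[[0,0,0],[0,0,0],-1],[[0,0,0],[0,0,0],-1]]'
python3 -m pendant '[[[0,0,0],[0,0,0],-1],[[0,0,0],[0,0,0],-1],[[0,0,0],[0,0,0],-1],[[0,0,0],[0,0,0],-1],[[0,0,0.3],[0,0,0],-1],[[0,0,0.6],[0,0,0],-1],[[0,0,1],[0,0,0],-1],[[0,0,1],[0,0,0],-1],[[0,0,1],[0,0,0],-1],[[0,0,0.6],[0,0,0],-1]]'
```

```text
time: 3.48
tool_pos: [433.9, -157.7, 29.0]
tcp_rot: [-3.142, 0.0, -2.974]
contact_force: [0.1, 0.0, -0.0]
grip_width: 82.7
finger_force: 0.0
time: 4.32
tool_pos: [434.3, -157.9, 167.4]
tcp_rot: [-3.139, 0.003, -2.974]
contact_force: [0.4, 0.4, -2.4]
grip_width: 55.7
finger_force: 30.0
```

```bash
python3 -m pendant '[[[0.37,0.91,0],[0,0,-0.023],-1],[[0.37,0.91,0],[0,0,-0.023],-1],[[0.37,0.91,0],[0,0,-0.023],-1],[[0.37,0.91,0],[0,0,-0.023],-1],[[0.37,0.91,0],[0,0,-0.023],-1],[[0.37,0.91,0],[0,0,-0.023],-1],[[0.37,0.91,0],[0,0,-0.023],-1],[[0.37,0.91,0],[0,0,-0.023],-1],[[0.37,0.91,0],[0,0,-0.023],-1],[[0.37,0.91,0],[0,0,-0.023],-1]]'
python3 -m pendant '[[[0,0,-0.5],[0,0,0],-1],[[0,0,-0.5],[0,0,0],-1],[[0,0,-0.5],[0,0,0],-1],[[0,0,-0.5],[0,0,0],-1],[[0,0,-0.2],[0,0,0],-1],[[0,0,0],[0,0,0],-1],[[0,0,0],[0,0,0],-1],[[0,0,0],[0,0,0],-1],[[0,0,0],[0,0,0],-1],[[0,0,0],[0,0,0],-1]]'
python3 - <<'E'
from h import *
a=bot.capture("scene"); b=bot.capture("top");cv2.imwrite("pics/s2f.png",a);cv2.imwrite("pics/t2f.png",b)
A=cv2.resize(a[110:245,325:450],(400,432),interpolation=2);B=cv2.resize(b[110:225,195:302],(400,432),interpolation=2)
cv2.imwrite("pics/p2.png",np.hstack([A,B]))
E
```

```text
time: 5.15
tool_pos: [544.6, 116.9, 164.3]
tcp_rot: [3.142, -0.001, -3.002]
contact_force: [0.5, -0.3, -2.1]
grip_width: 55.6
finger_force: 30.0
time: 5.98
tool_pos: [545.2, 115.4, 98.8]
tcp_rot: [-3.142, 0.002, -3.002]
contact_force: [-0.1, -0.4, -2.2]
grip_width: 56.0
finger_force: 30.0
```

View pics/p2.png

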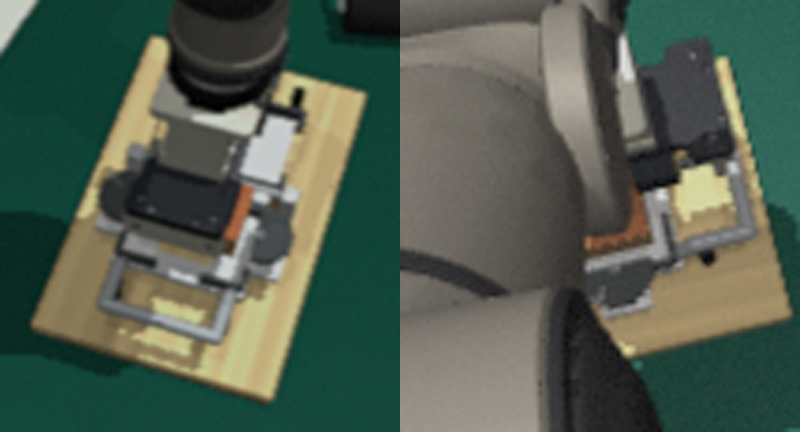

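The block is held just above the pocket, between the end clips, and lines up with it (left half about (240,215)). I'll lower it.

```bash
python3 -m pendant '[[[0.03,0.03,-0.15],[0,0,0],-1],[[0,0,-0.18],[0,0,0],-1],[[0,0,-0.18],[0,0,0],-1],[[0,0,-0.18],[0,0,0],-1],[[0,0,-0.15],[0,0,0],-1],[[0,0,-0.05],[0,0,0],-1],[[0,0,-0.05],[0,0,0],-1],[[0,0,-0.03],[0,0,0],-1],[[0,0,0],[0,0,0],-1],[[0,0,0],[0,0,0],-1]]'
```

```text
time: 6.92
tool_pos: [545.7, 116.3, 69.2]
tcp_rot: [3.142, 0.0, -3.002]
contact_force: [-2.4, -0.0, 1.0]
grip_width: 56.1
finger_force: 30.0
```

```bash
python3 -m pendant '[[[0,0,0],[0,0,0],0.3],[[0,0,0],[0,0,0],0.4],[[0,0,0],[0,0,0],0.45],[[0,0,0],[0,0,0],0.45],[[0,0,0.2],[0,0,0],0.45],[[0,0,0.4],[0,0,0],0.45],[[0,0,1],[0,0,0],0.45],[[0,0,1],[0,0,0],0.45],[[0,0,1],[0,0,0],0.45],[[0,0,0.5],[0,0,0],0.45]]'
python3 -m pendant '[[[0.05,-0.3,0],[0,0,0],0.3],[[0.05,-0.3,0],[0,0,0],0.3],[[0.05,-0.3,0],[0,0,0],0],[[0.05,-0.3,0],[0,0,0],-0.3],[[0.05,-0.3,0],[0,0,0],-0.3],[[0.05,-0.3,0],[0,0,0],-0.3],[[0.05,-0.3,0],[0,0,0],-0.3],[[0.05,-0.3,0],[0,0,0],-0.3],[[0.05,-0.3,0],[0,0,0],-0.3],[[0.05,-0.3,0],[0,0,0],-0.3]]'
python3 - <<'E'
from h import *
a=bot.capture("scene"); b=bot.capture("top");cv2.imwrite("pics/s3f.png",a);cv2.imwrite("pics/t3f.png",b)
A=cv2.resize(a[110:245,325:450],(400,432),interpolation=2);B=cv2.resize(b[110:225,195:302],(400,432),interpolation=2)
cv2.imwrite("pics/p3.png",np.hstack([A,B]))
E
```

```text
time: 7.75
tool_pos: [547.0, 116.5, 196.2]
tcp_rot: [-3.141, 0.006, -3.002]
contact_force: [0.3, -0.4, -1.7]
grip_width: 66.5
finger_force: 0.0
time: 8.58
tool_pos: [560.8, 25.3, 191.7]
tcp_rot: [3.142, -0.0, -3.002]
contact_force: [0.0, -0.2, 0.8]
grip_width: 32.1
finger_force: 0.0
```

View pics/p3.png

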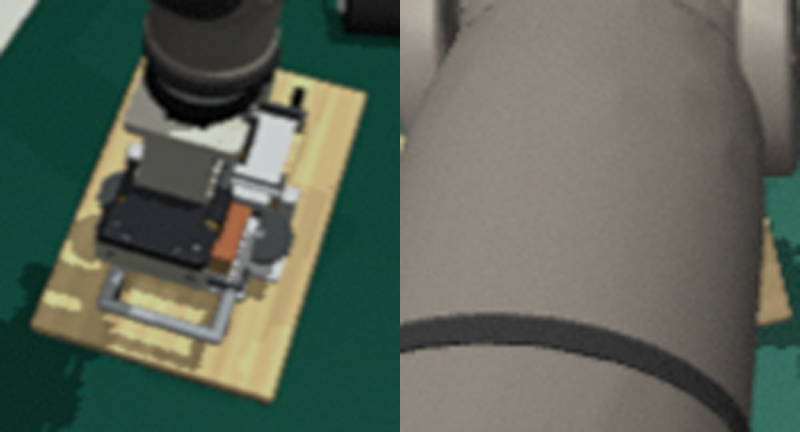

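The block sits level in the pocket (left half (235,230)), and the gripper is above the handle. I'll descend over the bar and close.

```bash
python3 -m pendant '[[[0,0.02,-0.7],[0,0,0],-0.24],[[0,0,-0.7],[0,0,0],-0.24],[[0,0,-0.7],[0,0,0],-0.24],[[0,0,-0.6],[0,0,0],-0.24],[[0,0,-0.5],[0,0,0],-0.24],[[0,0,-0.5],[0,0,0],-0.24],[[0,0,-0.4],[0,0,0],-0.24],[[0,0,-0.3],[0,0,0],-0.24],[[0,0,-0.3],[0,0,0],-0.24],[[0,0,0],[0,0,0],-0.24]]'
python3 -m pendant '[[[0,0,0],[0,0,0],-0.24],[[0,0,0],[0,0,0],-1],[[0,0,0],[0,0,0],-1],[[0,0,0],[0,0,0],-1],[[0,0,0],[0,0,0],-1],[[0,0,0],[0,0,0],-1],[[0,0,0],[0,0,0],-1],[[0,0,0],[0,0,0],-1],[[0,0,0],[0,0,0],-1],[[0,0,0],[0,0,0],-1]]'

```

```text
time: 9.52
tool_pos: [559.8, 27.1, 49.3]
tcp_rot: [3.141, -0.003, -3.002]
contact_force: [0.3, 0.4, -0.5]
grip_width: 34.6
finger_force: 0.0
time: 10.35
tool_pos: [561.1, 26.2, 51.4]
tcp_rot: [-3.141, 0.001, -3.002]
contact_force: [-0.5, -5.2, 4.1]
grip_width: 11.1
finger_force: 30.0
```

```bash
python3 -c "
import numpy as np
t=np.radians(np.arange(0,181,3.6));v=-150*np.cos(t);z=150*np.sin(t)
for i,(a,b) in enumerate(zip(np.diff(v)/30,np.diff(z)/30)):print(i,'[%.3f,%.3f,%.3f]'%(-.141*a,.99*a,b))"
```

```text
0 [-0.001,0.010,0.314]
1 [-0.004,0.029,0.313]
2 [-0.007,0.049,0.310]
3 [-0.010,0.068,0.307]
4 [-0.012,0.087,0.302]
5 [-0.015,0.105,0.296]
6 [-0.018,0.123,0.288]
7 [-0.020,0.141,0.280]
8 [-0.023,0.158,0.270]
9 [-0.025,0.175,0.260]
10 [-0.027,0.191,0.248]
11 [-0.029,0.206,0.236]
12 [-0.031,0.220,0.222]
13 [-0.033,0.233,0.208]
14 [-0.035,0.246,0.193]
15 [-0.037,0.257,0.177]
16 [-0.038,0.268,0.160]
17 [-0.039,0.277,0.143]
18 [-0.041,0.285,0.125]
19 [-0.042,0.293,0.106]
20 [-0.043,0.299,0.088]
21 [-0.043,0.303,0.069]
22 [-0.044,0.307,0.049]
23 [-0.044,0.310,0.030]
24 [-0.044,0.311,0.010]
25 [-0.044,0.311,-0.010]
26 [-0.044,0.310,-0.030]
27 [-0.044,0.307,-0.049]
28 [-0.043,0.303,-0.069]
29 [-0.043,0.299,-0.088]
30 [-0.042,0.293,-0.106]
31 [-0.041,0.285,-0.125]
32 [-0.039,0.277,-0.143]
33 [-0.038,0.268,-0.160]
34 [-0.037,0.257,-0.177]
35 [-0.035,0.246,-0.193]
36 [-0.033,0.233,-0.208]
37 [-0.031,0.220,-0.222]
38 [-0.029,0.206,-0.236]
39 [-0.027,0.191,-0.248]
40 [-0.025,0.175,-0.260]
41 [-0.023,0.158,-0.270]
42 [-0.020,0.141,-0.280]
43 [-0.018,0.123,-0.288]
44 [-0.015,0.105,-0.296]
45 [-0.012,0.087,-0.302]
46 [-0.010,0.068,-0.307]
47 [-0.007,0.049,-0.310]
48 [-0.004,0.029,-0.313]
49 [-0.001,0.010,-0.314]
```

```bash
python3 -m pendant '[[[0,0.01,0.31],[0,0,0],-1],[[0,0.03,0.31],[0,0,0],-1],[[-0.01,0.05,0.31],[0,0,0],-1],[[-0.01,0.07,0.31],[0,0,0],-1],[[-0.01,0.09,0.3],[0,0,0],-1],[[-0.02,0.1,0.3],[0,0,0],-1],[[-0.02,0.12,0.29],[0,0,0],-1],[[-0.02,0.14,0.28],[0,0,0],-1],[[-0.02,0.16,0.27],[0,0,0],-1],[[-0.03,0.18,0.26],[0,0,0],-1]]'
```

```text
time: 11.18
tool_pos: [557.4, 52.5, 139.7]
tcp_rot: [-3.136, 0.001, -3.002]
contact_force: [2.8, -14.8, 0.2]
grip_width: 11.3
finger_force: 30.0
```

```bash
python3 -m pendant '[[[-0.03,0.17,0.25],[0,0,0],-1],[[-0.03,0.18,0.25],[0,0,0],-1],[[-0.03,0.2,0.23],[0,0,0],-1],[[-0.03,0.22,0.21],[0,0,0],-1],[[-0.03,0.25,0.19],[0,0,0],-1],[[-0.04,0.26,0.18],[0,0,0],-1],[[-0.04,0.27,0.16],[0,0,0],-1],[[-0.04,0.28,0.14],[0,0,0],-1],[[-0.04,0.28,0.13],[0,0,0],-1],[[-0.04,0.29,0.11],[0,0,0],-1]]'
```

```text
time: 12.02
tool_pos: [547.4, 125.1, 197.2]
tcp_rot: [-3.137, 0.004, -3.003]
contact_force: [0.6, -12.0, 13.4]
grip_width: 11.5
finger_force: 30.0
```

```bash
python3 -m pendant '[[[-0.04,0.3,0.12],[0,0,0],-1],[[-0.04,0.3,0.1],[0,0,0],-1],[[-0.04,0.31,0.07],[0,0,0],-1],[[-0.04,0.31,0.03],[0,0,0],-1],[[-0.04,0.31,0.01],[0,0,0],-1],[[-0.05,0.31,-0.01],[0,0,0],-1],[[-0.04,0.31,-0.03],[0,0,0],-1],[[-0.04,0.31,-0.05],[0,0,0],-1],[[-0.04,0.3,-0.07],[0,0,0],-1],[[-0.04,0.3,-0.09],[0,0,0],-1]]'
```

```text
time: 12.85
tool_pos: [534.4, 219.3, 197.5]
tcp_rot: [-3.141, 0.002, -3.002]
contact_force: [3.7, -2.0, 4.4]
grip_width: 10.9
finger_force: 30.0
```

```bash
python3 -m pendant '[[[-0.04,0.29,-0.11],[0,0,0],-1],[[-0.04,0.29,-0.13],[0,0,0],-1],[[-0.04,0.28,-0.14],[0,0,0],-1],[[-0.04,0.27,-0.16],[0,0,0],-1],[[-0.04,0.26,-0.18],[0,0,0],-1],[[-0.03,0.25,-0.19],[0,0,0],-1],[[-0.03,0.23,-0.21],[0,0,0],-1],[[-0.03,0.22,-0.22],[0,0,0],-1],[[-0.03,0.21,-0.24],[0,0,0],-1],[[-0.03,0.19,-0.25],[0,0,0],-1]]'
```

```text
time: 13.68
tool_pos: [523.7, 294.8, 141.6]
tcp_rot: [3.141, 0.002, -3.002]
contact_force: [5.9, -1.9, 2.8]
grip_width: 10.9
finger_force: 30.0
```

```bash
python3 -m pendant '[[[-0.02,0.17,-0.26],[0,0,0],-1],[[-0.02,0.15,-0.27],[0,0,0],-1],[[-0.02,0.14,-0.28],[0,0,0],-1],[[-0.01,0.06,-0.14],[0,0,0],-1],[[-0.01,0.06,-0.15],[0,0,0],-1],[[-0.01,0.06,-0.15],[0,0,0],-1],[[-0.01,0.05,-0.15],[0,0,0],-1],[[-0.01,0.05,-0.15],[0,0,0],-1],[[0,0.04,-0.15],[0,0,0],-1],[[0,0.04,-0.15],[0,0,0],-1]]'
python3 -m pendant '[[[0,0.03,-0.15],[0,0,0],-1],[[0,0.03,-0.15],[0,0,0],-1],[[0,0.03,-0.15],[0,0,0],-1],[[0,0.02,-0.15],[0,0,0],-1],[[0,0.02,-0.15],[0,0,0],-1],[[0,0.01,-0.15],[0,0,0],-1],[[0,0,-0.1],[0,0,0],-1],[[0,0,0],[0,0,0],-1],[[0,0,0],[0,0,0],-1],[[0,0,0],[0,0,0],-1]]'
```

```text
time: 14.52
tool_pos: [520.2, 319.2, 86.1]
tcp_rot: [3.141, 0.001, -3.002]
contact_force: [5.4, -0.4, 3.1]
grip_width: 10.9
finger_force: 30.0
time: 15.35
tool_pos: [519.7, 323.1, 55.5]
tcp_rot: [3.141, -0.0, -3.002]
contact_force: [4.9, 4.4, -3.9]
grip_width: 10.8
finger_force: 30.0
```

```bash
python3 -m pendant '[[[0,0,-0.05],[0,0,0],-1],[[0,0,-0.05],[0,0,0],-1],[[0,0,-0.05],[0,0,0],-1],[[0,0,-0.05],[0,0,0],-1],[[0,0,0],[0,0,0],-1],[[0,0,0],[0,0,0],-1],[[0,0,0],[0,0,0],-1],[[0,0,0],[0,0,0],-1],[[0,0,0],[0,0,0],-1],[[0,0,0],[0,0,0],-1]]'
```

```text
time: 16.18
tool_pos: [519.7, 323.2, 50.2]
tcp_rot: [3.141, -0.0, -3.002]
contact_force: [3.5, 4.7, 0.9]
grip_width: 11.3
finger_force: 30.0
```

```bash
python3 -m pendant '[[[0,0,-0.05],[0,0,0],-1],[[0,0,-0.05],[0,0,0],-1],[[0,0,-0.05],[0,0,0],-1],[[0,0,0],[0,0,0],-1],[[0,0,0],[0,0,0],-1],[[0,0,0],[0,0,0],-1],[[0,0,0],[0,0,0],-1],[[0,0,0],[0,0,0],-1],[[0,0,0],[0,0,0],-1],[[0,0,0],[0,0,0],-1]]'
python3 - <<'E'
from h import *
a=bot.capture("scene"); b=bot.capture("top");cv2.imwrite("pics/s4f.png",a);cv2.imwrite("pics/t4f.png",b)
A=cv2.resize(a[110:245,325:450],(400,432),interpolation=2);B=cv2.resize(b[110:225,160:267],(400,432),interpolation=2)
cv2.imwrite("pics/p4.png",np.hstack([A,B]))
E
```

```text
time: 17.02
tool_pos: [519.8, 323.3, 49.2]
tcp_rot: [3.14, 0.002, -3.002]
contact_force: [-5.6, -0.0, 22.8]
grip_width: 10.9
finger_force: 30.0
```

View pics/p4.png

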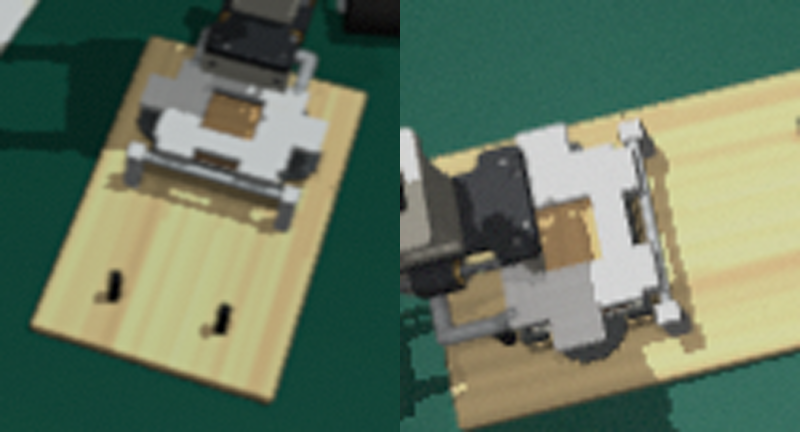

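The flipper lies over against its stops: the force rose to 23 N, and the wooden back of the block shows through the window at left half (232,115). I'll let go and retreat.

```bash
python3 -m pendant '[[[0,0,0],[0,0,0],-0.24],[[0,0,0],[0,0,0],-0.24],[[0,0,0],[0,0,0],-0.24],[[0,0,0],[0,0,0],-0.24],[[0,0,0],[0,0,0],-0.24],[[0,0,0.1],[0,0,0],-0.24],[[0,0,0.3],[0,0,0],-0.24],[[0,0,0.5],[0,0,0],-0.24],[[0,0,1],[0,0,0],-0.24],[[0,0,1],[0,0,0],-0.24]]'
python3 -m pendant '[[[0,0,1],[0,0,0],-0.24],[[0,0,1],[0,0,0],-0.24],[[-0.5,0.7,0.3],[0,0,0],-0.24],[[-0.5,0.7,0],[0,0,0],-0.24],[[-0.5,0.7,0],[0,0,0],-0.24],[[-0.5,0.7,0],[0,0,0],-0.24],[[-0.5,0.7,0],[0,0,0],-0.24],[[-0.5,0.7,0],[0,0,0],-0.24],[[-0.5,0.7,0],[0,0,0],-0.24],[[0,0,0],[0,0,0],-0.24]]'
python3 - <<'E'
from h import *
a=bot.capture("scene"); b=bot.capture("top");cv2.imwrite("pics/s5f.png",a);cv2.imwrite("pics/t5f.png",b)
A=cv2.resize(a[110:245,325:450],(400,432),interpolation=2);B=cv2.resize(b[110:225,160:267],(400,432),interpolation=2)
cv2.imwrite("pics/p5.png",np.hstack([A,B]))
E
```

```text
time: 17.95
tool_pos: [519.2, 322.4, 133.7]
tcp_rot: [-3.141, -0.002, -3.002]
contact_force: [0.5, 0.2, 0.3]
grip_width: 34.4
finger_force: 0.0
time: 18.78
tool_pos: [411.8, 473.1, 202.8]
tcp_rot: [3.14, -0.0, -2.998]
contact_force: [-1.1, 1.0, 0.0]
grip_width: 34.8
finger_force: 0.0
```

View pics/p5.png

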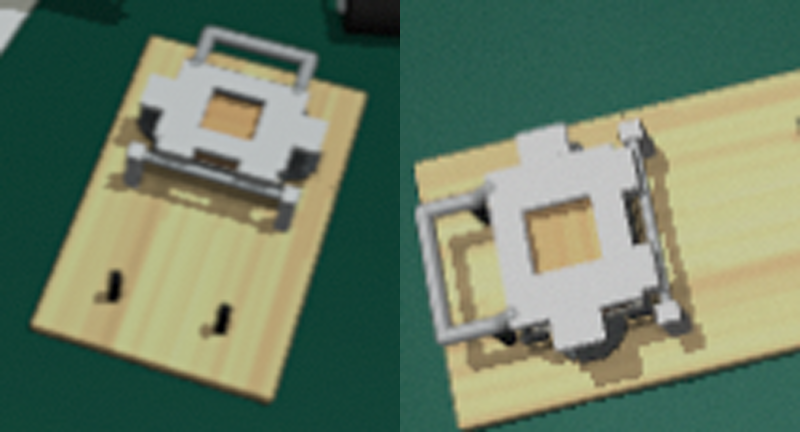

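The flipper rests fully over on its stops, with the handle at right half about (438,275). The window is filled by the block's wooden back, and the arm is clear. I'll hand it in.

```bash
python3 -c "
from plant import bot
print(bot.close_job())"
```

```text
the job is handed in; nothing more can be done
None
```

I laid the oblong copper block face up in the pocket, swung the flipper fully over onto its stops, let go and handed the job in at about 19 s. The last picture shows the block's wooden back filling the flipper's window, but I did not measure that it had dropped fully into the nest.

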